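File the cased board and close the drawer

TASK

Pick up the loose cased board from the bench and lower it gently, flat and square, onto the pile of cased boards in the open drawer; let go without dropping it. Then push the drawer gently all the way home until it clicks in at its detent, without knocking the lamp bar that hangs over its front or disturbing the other things on the bench.

Things in the scene. Friction and masses are not known exactly. Their poses are not given: they have to be found in the camera images.
- cabinet: Fixed blue steel drawer unit on the bench, 300 deep x 280 wide x 110 mm high. Origin on the bench surface below the middle of its front opening; +x points into the unit (the way the drawer is pushed), z up. It stands at various places and turned by up to 0.17 rad.
- lamp: Grey LED lamp bar fixed to the unit; same origin and axes. It spans x -55 to -15 mm (in front of the unit), y -160 to 160 mm, 248 to 270 mm above the bench, on two 16 mm posts at x 30, y -130 and 130 mm. A gripper pointing straight down cannot follow the drawer home beneath it; one leaning back 30 to 45 degrees (fingers forward and down) can.
- drawer (a joint): How far the drawer is pulled out, m: 0 = fully home, at most 0.26; starts 0.215 to 0.24. It slides with a friction of about 1.5 N plus 8 N per m/s; about 25 mm before home a spring detent resists with up to about 10 N, and past 12 mm it pulls the drawer in to 0. Pushed less far than that it stays ajar.
- front_face (a point): Middle of the outer face of the grey drawer front, 55 mm above the bench; moves with the drawer; axes as the unit's (+x = pushing direction). The front is flat, without a handle, 270 wide, 15 mm thick, from 4 to 95 mm above the bench; a black strip and a white card are flat marks on it.
- pile_spot (a point): Point on the drawer's floor under the pile's middle, 10 mm above the bench, 80 mm behind the front's outer face; moves with the drawer; axes as the unit's. The pile, like the loose board 110 mm long (x) and 50 wide (y), cannot shift; its top lies 25 to 50 mm above this point, each time different. Beside it 89 mm are free to either side wall (walls end 55 mm above the bench), 10 mm to the front.
- module: The loose cased board: flat aluminium case with a green circuit board in its top, 110 long (x) x 50 wide (y) x 24 mm high (z), 0.17 to 0.35 kg; origin at the centre of its underside. It lies on the bench left or right of the drawer.
- cleaner: Bystander: round brass tip cleaner, 72 mm across, 58 mm high, loose; origin at the centre of its underside. On the other side of the drawer from the loose board.
- spool: Bystander: solder spool standing upright, 56 mm across, 60 mm high, loose; origin at the centre of its underside.
- bottle: Bystander: white bottle, 64 mm across, 130 mm high, loose; origin at the centre of its underside.
There are look-alikes about, which are no part of the job. Of the things that look like the module, the largest one is meant.

How it is judged (in metres and radians):
On the way, in this order (a step that is already met when the one before it is completed fails the run):
1. the loose board lies flat and square on the pile in the drawer, released (x of module in the frame of pile_spot between -0.02 and 0.02 m and y of module in the frame of pile_spot between -0.02 and 0.02 m and angle between the x axis of module and the x axis of pile_spot, either way round below 0.25 rad and angle between module's own z axis and vertical below 0.1 rad and contact force between module and cabinet above 0.5 N and contact force between module and the fingers below 0.1 N), for 0.2 s.
2. the drawer is fully home at its detent (value of joint drawer below 0.004 m), for 0.2 s.
At the end, for the whole second after the job is handed in: The drawer is home (less than 4 mm out), and the board lies at rest flat (within 0.1 rad) on the pile, its middle within 20 mm of the pile's middle lengthwise and crosswise, its long side within 0.25 rad of the pile's (value of joint drawer below 0.004 m and x of module in the frame of pile_spot between -0.02 and 0.02 m and y of module in the frame of pile_spot between -0.02 and 0.02 m and z of module in the frame of pile_spot above 0.02 m and angle between the x axis of module and the x axis of pile_spot, either way round below 0.25 rad and angle between module's own z axis and vertical below 0.1 rad and linear speed of module below 0.02 m/s); the robot touches nothing.
It fails at once if the loose board is dropped or the drawer slammed: the board moves faster than 0.5 m/s untouched by the gripper (linear speed of module above 0.5 m/s and contact force between module and the fingers below 0.1 N).
It fails at once if the board is pressed onto the pile or into the drawer with more than 40 N (contact force between module and cabinet above 40 N).
It fails at once if the lamp bar is knocked with more than 5 N (contact force between lamp and anything else above 5 N).
It fails at once if a bystander is disturbed: shifted more than 30 mm (distance of any of cleaner, spool, bottle from where it was at the start of the episode above 0.03 m).
It also fails if it takes over 64 s, if anything falls off the work surface, if the arm or the gripper's body presses on something with over 40 N, if the wrist force passes 120 N, or if a joint passes its speed limit or range.

ROBOT

A 6-joint arm with a two-finger parallel gripper is mounted at the origin on the work surface. World frame = base frame: x ahead of the robot, y to its left, z up, the work surface at z = 0. Lengths are in m, angles in degrees, forces in N, time in s.
With the tool pointing down it reaches from about 0.275 to 0.825 m from the base axis. Payload 5.2 kg.
Tool frame: the origin (TCP) lies between the finger pads; the fingertips stand 19 mm ahead of it and the grasp point (between the pads) is the TCP (manip.tip_reach is the distance from the TCP to the fingertips, in m); z points along the fingers, y is the line along which they close (so a half turn about z gives the same grasp; the last joint's range is limited). The gripper opens to 93 mm and grips with 3 to 60 N. Pads are 15 mm wide; open, the fingers measure 128 mm over their backs; the gripper's body (75 mm by 188 mm) begins 65 mm behind the grasp point.
Start: joints at [52.494, 14.817, 87.949, -0, 77.235, -11.62], TCP at [0.24, 0.495, 0.238] pointing down, gripper open.
Joint ranges: [-179.93, 179.93], [-52.35, 119.4], [10.71, 147.94], [-69.91, 249.91], [12.55, 155.21], [-178.61, 178.61]. Speed limits (degrees/s): [147.25, 147.25, 180, 180, 180, 180].

INTERFACE

Orientations are given as a 3x3 rotation matrix whose columns are the frame's x, y, z axes.
In Python, from workcell import manip gives the robot as it stands.
- The arm moves only by the tool play_rows, never from a script. Its argument "series" is a list of rows, each a list of 5 numbers: the shift along the tool's x, y, z in units of 10 cm (1.0 is 10 cm), then the turn about the tool's z in units of 180 degrees (1.0 is 180 degrees), then the finger opening in mm, from 0 to 93. A call has 1 to 12 rows; each row shifts and turns the commanded pose from where the row before left it, along the tool's axes as they then stand; what a row does not reach is not made up. A row lasts 1/12 s, in which the tool goes at most 41.7 mm and 7.16 degrees, less where a joint would pass 70% of its speed; a pose out of reach is approached as far as the arm can. A call with a number of a shift or a turn outside -1 to 1 is refused whole. A call with a gripper value outside its range is refused whole. The fingers move at their own pace and stop on an object; "force" is the grip in N (left out, the last holds). Time passes only in rows, so rows that do not move let the fingers close. It gives the time, the measured TCP pose, the force, the opening and the grip force at its end, in the units of the state.
- manip.sense(): the state, without advancing time (a new reading comes with each control period).
- manip.read_camera(name): name is "scene" or "top" or "wrist"; returns (picture, depth): 400x640x3 uint8, red, green, blue; 400x640 float32, m along the optical axis (not along the pixel's ray), 0 where there is no reading.
- manip.camera_info(name): a dict with "intrinsics" (3x3 intrinsics, pixels), "R" (3x3) and "t" (3): a world point X has camera coordinates R X + t; the wrist camera has in their place "mount" (4x4, takes a point from camera to tool coordinates, whose origin is the TCP and whose axes are the flange's). Camera axes: x right, y down, z forward; pixel columns grow to the right and rows downward; lengths in m; the calibration is good to about 2 mm. A picture is of the moment at which its call begins: read the wrist's pose just before it. camera_info takes no time and is no camera call.
- manip.finish_job(): hands the job in; it is judged then, once.
Trained networks look in the newest picture that a camera, given by its name, has taken for a name from the list of things; names that differ only in an ending like _2 or _b are one class to them, and where a whole thing is asked for, a point or a joint stands for the part that bears it (a point fixed in the world has none). Each returns a list of dicts, best first, with "conf" (0 to 1); they miss things now and then, are a little off and sometimes report something else, mostly with a low value. They report only what shows in the picture. A call takes as long as a camera call. They do not tell look-alikes from the thing itself.
- manip.boxes_of(camera, query): "bbox" ([left, top, width, height] in pixels, round what is visible of it).
The state is a dict: "time_s": time; "q": joint angles; "qd": joint speeds; "joint_torque": joint torques, N m; "position": TCP position; "tool_rot": TCP orientation; "ft_force": force on the tool from outside, world axes, zero at the start; "wrist_torque": the same for the moment, N m; "grip_width": finger opening in m; "grasp_force": force on a finger pad.
Only numpy, scipy, OpenCV 4.12 (cv2) and the standard library are available. Lean on these libraries where they do the work, as an engineer would, in place of code of your own. Each camera call takes 0.05 s, during which the arm holds its last target. There are 200 camera calls.

## Working session

There is one attempt and no reset: what is moved stays moved. The work goes in short steps, Python scripts to look and compute and a tool call to move; the robot and the scene stay as the last step left them, time stands still between calls to the robot, and variables do not carry over. Pictures are saved under pics/ and viewed, at most 10 in all, crops included, and the job is handed in when it is done.

Besides the shell and the picture viewer there is one more tool, called after "Request:" by a JSON object that holds its "name" and its "arguments". play_rows: Moves the arm, as the interface text tells. Shifts and turns lie within -1 to 1; 1 stands for 10 cm of shift or 180 degrees of turn. Its arguments: {"type":"object","properties":{"series":{"type":"array"},"force":{"type":"number"}},"required":["series"]}

```bash
mkdir -p pics; cat > h.py <<'E'
import numpy as np, cv2
from workcell import manip
def save(n,p): cv2.imwrite('pics/'+p,cv2.cvtColor(n,cv2.COLOR_RGB2BGR))
def world(cam,depth,st=None):
    ci=manip.camera_info(cam);K=np.array(ci['intrinsics'])
    v,u=np.mgrid[0:400,0:640]
    P=np.stack([(u-K[0,2])/K[0,0]*depth,(v-K[1,2])/K[1,1]*depth,depth],-1)
    if cam=='wrist':
        M=np.array(ci['mount']);P=P@M[:3,:3].T+M[:3,3]
        return P@np.array(st['tool_rot']).T+np.array(st['position'])
    return (P-np.array(ci['t']))@np.array(ci['R'])
E
python3 - <<'E'
from h import *
s=manip.sense();print(s['time_s'],s['tool_rot'],s['position'])
ims=[]
for c in('top','scene'):
    p,d=manip.read_camera(c);save(p,c+'0.png');np.save(c+'0.npy',d);ims.append(p)
    W=world(c,d);np.save(c+'W.npy',W)
    for q in('module','cabinet','front_face','lamp','cleaner','spool','bottle'):
        for b in manip.boxes_of(c,q)[:4]:
            x,y,w,h=b['bbox'];print(c,q,[round(t) for t in b['bbox']],round(b['conf'],2),W[int(y+h/2),int(x+w/2)].round(3))
E
```

```text
0.0 [[-8.99691156e-01  4.36525729e-01 -1.05471640e-03]
 [ 4.36526880e-01  8.99690088e-01 -1.42407240e-03]
 [ 3.27273647e-04 -1.74163740e-03 -9.99998430e-01]] [0.23978869 0.49440786 0.23684223]
top module [371, 216, 30, 24] 0.87 [ 0.506 -0.193  0.017]
top module [392, 185, 28, 13] 0.87 [ 0.609 -0.254  0.018]
top module [411, 217, 36, 44] 0.75 [ 0.476 -0.309  0.02 ]
top cabinet [225, 42, 149, 200] 0.62 [0.661 0.038 0.271]
top front_face [225, 108, 149, 49] 0.64 [0.684 0.038 0.268]
top front_face [245, 155, 108, 84] 0.56 [0.585 0.042 0.037]
top lamp [226, 111, 148, 44] 0.66 [0.682 0.038 0.268]
top cleaner [172, 248, 28, 27] 0.72 [0.413 0.324 0.058]
top spool [166, 174, 31, 20] 0.74 [0.613 0.349 0.061]
top bottle [440, 168, 33, 26] 0.7 [ 0.624 -0.366  0.095]
top bottle [245, 153, 109, 90] 0.47 [0.585 0.042 0.037]
scene module [187, 211, 32, 35] 0.8 [ 0.493 -0.313  0.02 ]
scene module [231, 209, 26, 21] 0.68 [ 0.523 -0.2    0.02 ]
scene module [226, 244, 27, 21] 0.57 [ 0.619 -0.261  0.016]
scene cabinet [267, 142, 188, 205] 0.94 [0.804 0.015 0.107]
scene front_face [265, 144, 107, 97] 0.69 [0.559 0.034 0.035]
scene lamp [284, 141, 116, 105] 0.67 [0.583 0.107 0.009]
scene cleaner [358, 117, 20, 26] 0.96 [0.427 0.306 0.049]
scene spool [408, 155, 19, 25] 0.66 [0.645 0.339 0.059]
scene bottle [179, 256, 35, 38] 0.89 [ 0.659 -0.386  0.089]
```

View pics/top0.png

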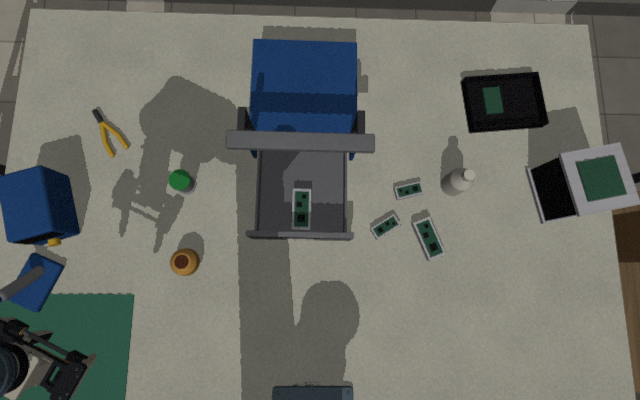

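View pics/scene0.png

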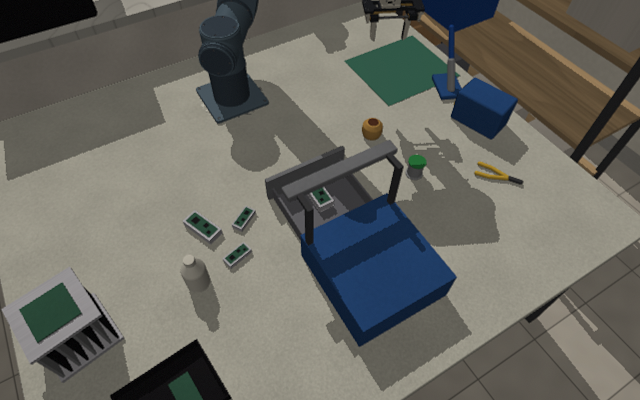

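The top view shows the target board at about (429,239). The two smaller look-alikes are at (385,226) and (407,190). The pile is at (301,209) and the drawer front runs along row 237. Bottle, spool and cleaner are well apart from these.

```bash
python3 - <<'E'
from h import *
W=np.load('topW.npy')
def rect(m,n):
    P=W[m][:,:2].astype(np.float32); c,s,a=cv2.minAreaRect(P*1000); print(n,m.sum(),np.round(c,1),np.round(s,1),round(a,2),'z',np.percentile(W[m][:,2],[10,50,90]).round(4))
v,u=np.mgrid[0:400,0:640]
def box(l,t,w,h): return (u>=l)&(u<l+w)&(v>=t)&(v<t+h)
z=W[...,2]
rect(box(405,210,48,58)&(z>.012)&(z<.04),'module')
rect(box(365,210,40,32)&(z>.012)&(z<.04),'small')
rect(box(282,183,38,48)&(z>.03)&(z<.08),'pile')
fm=box(235,225,130,20)&(z>.085)&(z<.105);rect(fm,'front')
rect(box(215,100,170,60)&(z>.255),'lamp')
rect(box(235,30,140,120)&(z>.1)&(z<.12),'cab')
print(z[205:215,301].round(3),z[205,285:320].round(3))
for n,m in(('front',fm),('lamp',box(215,100,170,60)&(z>.255))):
    p=np.polyfit(W[m][:,1],W[m][:,0],1);print(n,p, np.degrees(np.arctan(-p[0])))
E
```

```text
module 786 [ 478.  -309.6] [109.8  51.5] 22.25 z [0.0214 0.0241 0.0265]
small 358 [ 509.9 -193.1] [34.7 77.5] 32.06 z [0.0144 0.0168 0.0192]
pile 770 [552.6  36.5] [ 50.  109.4] 89.47 z [0.0366 0.039  0.0415]
front 680 [479.5  37.1] [266.9  16. ] 89.46 z [0.0917 0.0946 0.0968]
lamp 3280 [625.   61.7] [302.7 352.9] 60.75 z [0.2655 0.2692 0.2713]
cab 9597 [871.7  33.5] [279.6 261.2] 89.42 z [0.1073 0.1095 0.1118]
[0.039 0.04  0.037 0.041 0.039 0.042 0.037 0.037 0.038 0.04 ] [0.013 0.008 0.009 0.013 0.008 0.009 0.011 0.038 0.041 0.04  0.041 0.039
 0.043 0.037 0.04  0.041 0.039 0.041 0.038 0.038 0.039 0.042 0.042 0.039
 0.041 0.039 0.012 0.011 0.012 0.012 0.008 0.011 0.008 0.009 0.011]
front [0.01196326 0.47905741] -0.6854118670008879
lamp [0.01835615 0.66539022] -1.0516116780081028
```

Request:
{"name": "play_rows", "arguments": {"series": [[0,0,0,-0.0382,93],[0,0,0,-0.0382,93],[0,0,0,-0.0382,93],[0,0,0,-0.0382,93],[0,0,0,-0.0382,93],[0,0,0,-0.0382,93],[0,0,0,-0.0382,93],[0.04,-0.397,0,0,93],[0.04,-0.397,0,0,93],[0.04,-0.397,0,0,93],[0.04,-0.397,0,0,93],[0.04,-0.397,0,0,93]], "force": 15}}

```text
time_s: 1.8
position: [0.2967, 0.302, 0.2377]
tool_rot: [[-0.925, -0.38, 0.0], [-0.38, 0.925, 0.0], [-0.0, -0.0, -1.0]]
ft_force: [0.9, -0.2, -0.4]
grip_width: 0.0928
grasp_force: 0.0
```

Request:
{"name": "play_rows", "arguments": {"series": [[0.04,-0.397,0,0,93],[0.04,-0.397,0,0,93],[0.04,-0.397,0,0,93],[0.04,-0.397,0,0,93],[0.04,-0.397,0,0,93],[0.04,-0.397,0,0,93],[0.04,-0.397,0,0,93],[0.04,-0.397,0,0,93],[0.04,-0.397,0,0,93],[0.04,-0.397,0,0,93],[0.04,-0.397,0,0,93],[0.04,-0.397,0,0,93]]}}

```text
time_s: 2.8
position: [0.4328, -0.1578, 0.2379]
tool_rot: [[-0.926, -0.378, 0.001], [-0.378, 0.926, -0.0], [-0.001, -0.001, -1.0]]
ft_force: [0.6, 0.0, 1.1]
grip_width: 0.0933
grasp_force: 0.0
```

Request:
{"name": "play_rows", "arguments": {"series": [[0.04,-0.397,0,0,93],[0.04,-0.397,0,0,93],[0.04,-0.397,0,0,93],[0,0,0,0,93],[0,0,0,0,93]]}}

```text
time_s: 3.22
position: [0.4666, -0.2722, 0.2369]
tool_rot: [[-0.927, -0.376, -0.001], [-0.376, 0.927, 0.001], [0.0, 0.001, -1.0]]
ft_force: [-0.1, 0.5, -1.8]
grip_width: 0.0931
grasp_force: 0.0
```

Request:
{"name": "play_rows", "arguments": {"series": [[0.035,-0.39,0,0,93],[0,0,0,0,93],[0,0,0,0,93]]}}

```text
time_s: 3.47
position: [0.4781, -0.3075, 0.2373]
tool_rot: [[-0.926, -0.378, -0.001], [-0.378, 0.926, 0.001], [0.0, 0.001, -1.0]]
ft_force: [-0.5, 0.7, 0.8]
grip_width: 0.0931
grasp_force: 0.0
```

```bash
python3 - <<'E'
from h import *
s=manip.sense();p,d=manip.read_camera('wrist');save(p,'w1.png');W=world('wrist',d,s)
print(s['position'],np.degrees(np.arctan2(s['tool_rot'][1][0],s['tool_rot'][0][0])), s['q'])
z=W[...,2]
m=(z>.012)&(z<.04)&(np.hypot(W[...,0]-.478,W[...,1]+.31)<.075)&(d>0)
c,sz,a=cv2.minAreaRect((W[m][:,:2]*1000).astype(np.float32));print(c,sz,a,np.median(z[m]),m.sum())
E
```

```text
[ 0.4781046  -0.3075073   0.23731862] -157.77979755943426 [-4.39943126e+01  1.67560780e+01  8.53574332e+01  1.04050533e-02
  7.79370671e+01 -1.56216689e+02]
(478.85614013671875, -311.0552978515625) (109.81613159179688, 50.03983688354492) 22.142005920410156 0.024121222578585177 3535
```

View pics/w1.png

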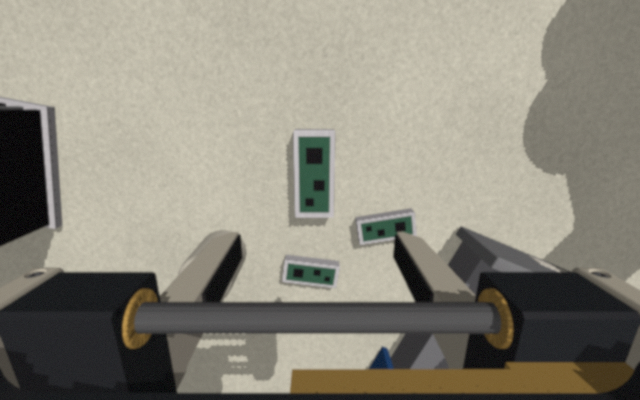

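The wrist view shows the target board at (313,173), centred between the fingers, with the look-alikes clear of it at (385,228) and (310,272). Its position agrees with the top camera's.

Request:
{"name": "play_rows", "arguments": {"series": [[0.007,-0.03,0.4,0,93],[0,0,0.4,0,93],[0,0,0.4,0,93],[0,0,0.4,0,93],[0,0,0.3,0,93],[0,0,0.15,0,93],[0,0,0.05,0,93],[0,0,0.03,0,93],[0,0,0,0,93],[0,0,0,0,93]]}}

```text
time_s: 4.35
position: [0.4796, -0.3111, 0.0264]
tool_rot: [[-0.925, -0.379, 0.002], [-0.379, 0.925, -0.002], [-0.001, -0.003, -1.0]]
ft_force: [-1.2, 0.3, -0.5]
grip_width: 0.0929
grasp_force: 0.0
```

Request:
{"name": "play_rows", "arguments": {"series": [[0,0,0,0,40],[0,0,0,0,40],[0,0,0,0,40],[0,0,0,0,40],[0,0,0,0,40],[0,0,0,0,40],[0,0,0,0,40],[0,0,0,0,40]], "force": 20}}

```text
time_s: 5.02
position: [0.4787, -0.3109, 0.0247]
tool_rot: [[-0.926, -0.379, 0.0], [-0.379, 0.926, -0.0], [0.0, -0.0, -1.0]]
ft_force: [-0.1, -0.4, 1.2]
grip_width: 0.0496
grasp_force: 20.0
```

Request:
{"name": "play_rows", "arguments": {"series": [[0,0,-0.1,0,40],[0,0,-0.3,0,40],[0,0,-0.35,0,40],[0,0,-0.35,0,40],[0,0,-0.3,0,40],[0,0,-0.1,0,40],[0,0,0,0.0317,40],[0,0,0,0.0317,40],[0,0,0,0.0317,40],[0,0,0,0.0317,40],[0,0,0,0,40]]}}

```text
time_s: 5.93
position: [0.4781, -0.3103, 0.1737]
tool_rot: [[-1.0, 0.014, -0.001], [0.014, 1.0, 0.001], [0.001, 0.001, -1.0]]
ft_force: [-0.6, 0.6, -2.0]
grip_width: 0.0494
grasp_force: 20.0
```

Request:
{"name": "play_rows", "arguments": {"series": [[-0.03,0.15,0,0,40],[-0.07,0.348,0,0,40],[-0.07,0.348,0,0,40],[-0.07,0.348,0,0,40],[-0.07,0.348,0,0,40],[-0.07,0.348,0,0,40],[-0.07,0.348,0,0,40],[-0.07,0.348,0,0,40],[-0.07,0.348,0,0,40],[-0.07,0.348,0,0,40],[-0.04,0.198,0,0,40],[0,0,0,0,40]]}}

```text
time_s: 6.93
position: [0.5517, 0.0415, 0.1742]
tool_rot: [[-1.0, 0.003, -0.001], [0.003, 1.0, 0.002], [0.001, 0.002, -1.0]]
ft_force: [0.5, 0.0, -2.5]
grip_width: 0.0499
grasp_force: 20.0
```

Request:
{"name": "play_rows", "arguments": {"series": [[0,0,0,0,40],[0,0,0,0,40]]}}

```text
time_s: 7.1
position: [0.5516, 0.0365, 0.1742]
tool_rot: [[-1.0, 0.008, -0.001], [0.008, 1.0, -0.0], [0.001, -0.0, -1.0]]
ft_force: [0.1, -0.6, -2.4]
grip_width: 0.0498
grasp_force: 20.0
```

Request:
{"name": "play_rows", "arguments": {"series": [[0,0,0.15,0,40],[0,0,0.25,0,40],[0,0,0.25,0,40],[0,0,0.2,0,40],[0,0,0.1,0,40],[0,0,0.06,0,40],[0,0,0.03,0,40],[0,0,0,0,40],[0,0,0,0,40],[0,0,0,0,40]]}}

```text
time_s: 7.93
position: [0.5531, 0.0363, 0.0718]
tool_rot: [[-1.0, 0.01, 0.002], [0.01, 1.0, -0.0], [-0.002, -0.0, -1.0]]
ft_force: [-0.2, 0.4, -1.4]
grip_width: 0.0498
grasp_force: 20.0
```

Request:
{"name": "play_rows", "arguments": {"series": [[0,0,0.01,0,40],[0,0,0.01,0,40],[0,0,0.01,0,40],[0,0,0.01,0,40],[0,0,0,0,40],[0,0,0,0,40]]}}

```text
time_s: 8.43
position: [0.5521, 0.0365, 0.0666]
tool_rot: [[-1.0, 0.01, -0.0], [0.01, 1.0, -0.0], [0.0, -0.0, -1.0]]
ft_force: [-0.5, -0.1, -1.8]
grip_width: 0.0499
grasp_force: 20.0
```

Request:
{"name": "play_rows", "arguments": {"series": [[0,0,0.01,0,40],[0,0,0,0,40],[0,0,0.01,0,40],[0,0,0,0,40],[0,0,0,0,40]]}}

```text
time_s: 8.85
position: [0.5521, 0.0364, 0.0645]
tool_rot: [[-1.0, 0.01, -0.0], [0.01, 1.0, 0.0], [0.0, 0.0, -1.0]]
ft_force: [0.4, -1.1, -1.4]
grip_width: 0.0495
grasp_force: 20.0
```

Request:
{"name": "play_rows", "arguments": {"series": [[0,0,0.01,0,40],[0,0,0,0,40],[0,0,0,0,40]]}}

```text
time_s: 9.1
position: [0.5522, 0.0364, 0.0636]
tool_rot: [[-1.0, 0.01, -0.0], [0.01, 1.0, -0.0], [0.0, -0.0, -1.0]]
ft_force: [-0.7, 0.7, -2.0]
grip_width: 0.0498
grasp_force: 20.0
```

Request:
{"name": "play_rows", "arguments": {"series": [[0,0,0.005,0,40],[0,0,0,0,40],[0,0,0,0,40]]}}

```text
time_s: 9.35
position: [0.5523, 0.0365, 0.0635]
tool_rot: [[-1.0, 0.01, 0.0], [0.01, 1.0, -0.0], [-0.0, -0.0, -1.0]]
ft_force: [-1.6, 0.5, 3.5]
grip_width: 0.0497
grasp_force: 20.0
```

Request:
{"name": "play_rows", "arguments": {"series": [[0,0,0.005,0,40],[0,0,0,0,40],[0,0,0,0,40]]}}

```text
time_s: 9.6
position: [0.5528, 0.0364, 0.0635]
tool_rot: [[-1.0, 0.01, 0.002], [0.01, 1.0, -0.0], [-0.002, -0.0, -1.0]]
ft_force: [0.0, 1.3, 6.2]
grip_width: 0.0497
grasp_force: 20.0
```

Request:
{"name": "play_rows", "arguments": {"series": [[0,0,0.005,0,40],[0,0,0,0,40],[0,0,0,0,40]]}}

```text
time_s: 9.85
position: [0.5533, 0.0364, 0.0635]
tool_rot: [[-1.0, 0.01, 0.003], [0.01, 1.0, -0.0], [-0.003, -0.0, -1.0]]
ft_force: [-0.8, 0.2, 8.0]
grip_width: 0.0506
grasp_force: 20.0
```

Contact. I'll relieve the load and let go.

Request:
{"name": "play_rows", "arguments": {"series": [[0,0,-0.01,0,40],[0,0,0,0,54],[0,0,0,0,60],[0,0,0,0,80],[0,0,0,0,80],[0,0,0,0,80],[0,0,0,0,80],[0,0,0,0,80],[0,0,0,0,80]]}}

```text
time_s: 10.6
position: [0.5521, 0.0364, 0.0631]
tool_rot: [[-1.0, 0.01, -0.0], [0.01, 1.0, -0.0], [0.0, -0.0, -1.0]]
ft_force: [-0.2, 0.4, 1.2]
grip_width: 0.08
grasp_force: 0.0
```

Request:
{"name": "play_rows", "arguments": {"series": [[0,0,-0.1,0,80],[0,0,-0.2,0,80],[0,0,-0.3,0,80],[0,0,-0.3,0,80],[0,0,-0.3,0,80],[0,0,0,0,80],[0,0,0,0,80]]}}

```text
time_s: 11.18
position: [0.5536, 0.0363, 0.186]
tool_rot: [[-1.0, 0.01, 0.005], [0.01, 1.0, -0.001], [-0.005, -0.001, -1.0]]
ft_force: [0.3, 0.4, -0.9]
grip_width: 0.0803
grasp_force: 0.0
```

```bash
python3 - <<'E'
from h import *
s=manip.sense();p,d=manip.read_camera('wrist');W=world('wrist',d,s)
z=W[...,2];m=(z>.052)&(z<.08)&(abs(W[...,0]-.55)<.075)&(abs(W[...,1]-.036)<.05)&(d>0)
c,sz,a=cv2.minAreaRect((W[m][:,:2]*1000).astype(np.float32));print(c,sz,a,np.percentile(z[m],[10,50,90]),m.sum());print(s['q'])
p,d=manip.read_camera('scene');save(p,'s1.png');W=world('scene',d)
z=W[...,2]
# cabinet front plane / drawer
m=(abs(z-.11)<.004)&(W[...,0]>.6)&(abs(W[...,1]-.035)<.13)&(p[...,2].astype(int)>p[...,0]+30)
print('unit top x',np.percentile(W[m][:,0],[.5,2,50,98,99.5]),m.sum())
p,d=manip.read_camera('top');W=world('top',d);z=W[...,2]
m=(z>.262)&(z<.276)&(abs(W[...,1]-.037)<.19)&(abs(W[...,0]-.67)<.05);c=cv2.minAreaRect((W[m][:,:2]*1000).astype(np.float32));print('lamp',c)
E
```

```text
(552.6050415039062, 36.73768997192383) (50.094058990478516, 109.28388214111328) 89.30905151367188 [0.0620886  0.0630274  0.06398914] 5901
[-7.76701260e+00  1.73903266e+01  9.19450390e+01 -1.97196264e-04
  7.03519015e+01 -9.71956609e+01]
unit top x [0.70644274 0.71269959 0.87116834 0.99943382 1.00325896] 9528
lamp ((682.9833984375, 35.67784118652344), (318.6455383300781, 76.19810485839844), 89.50511169433594)
```

View pics/s1.png

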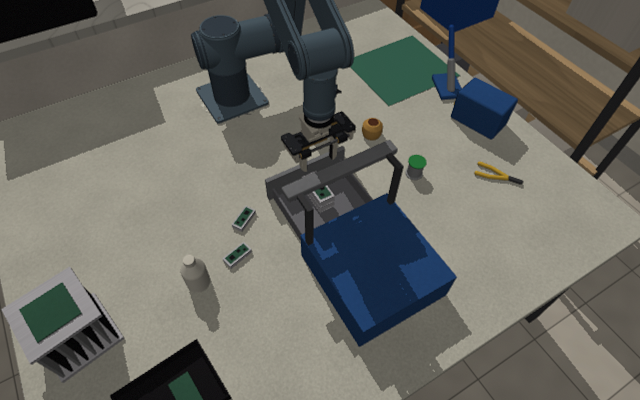

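The board lies square on the pile: centre (552.6, 36.7) mm against the pile's (552.6, 36.5), top at 63 mm. The scene view shows the gripper clear above it at (320,140).

The rows can't tilt the tool directly. I'll check high above everything how the arm behaves at its reach limit.

Request:
{"name": "play_rows", "arguments": {"series": [[0,0,-0.35,0,40],[0,0,-0.4,0,0],[0,0,-0.4,0,0],[0,0,-0.4,0,0],[0,0,-0.4,0,0],[0,0,-0.4,0,0],[0,0,-0.3,0,0],[0,0,0,0,0],[0,0,0,0,0]]}}

```text
time_s: 12.08
position: [0.5527, 0.0364, 0.4486]
tool_rot: [[-1.0, 0.01, 0.002], [0.01, 1.0, -0.0], [-0.002, -0.0, -1.0]]
ft_force: [0.4, -0.2, -0.7]
grip_width: 0.0245
grasp_force: 0.0
```

Request:
{"name": "play_rows", "arguments": {"series": [[-0.4,0,0,0,0],[-0.4,0,0,0,0],[-0.4,0,0,0,0],[-0.4,0,0,0,0],[-0.4,0,0,0,0],[-0.4,0,0,0,0]]}}

```text
time_s: 12.58
position: [0.7757, 0.0335, 0.438]
tool_rot: [[-1.0, 0.01, 0.005], [0.01, 1.0, 0.001], [-0.005, 0.001, -1.0]]
ft_force: [24.6, 1.2, 77.9]
grip_width: 0.0004
grasp_force: 0.0
```

```bash
python3 -c "
from h import *
print(manip.sense()['q'])"; python3 -c "from workcell import manip; print([a for a in dir(manip) if a[0]!='_'])"
```

```text
[-5.77314146e+00  4.53041982e+01  1.06924844e+01  1.15682809e-01
  1.23706704e+02 -9.51304685e+01]
['Unreachable', 'boxes_of', 'camera_info', 'finish_job', 'read_camera', 'sense', 'tip_reach']
```

Request:
{"name": "play_rows", "arguments": {"series": [[0,0,0,0,0],[-0.05,0,0,0,0],[-0.05,0,0,0,0],[-0.05,0,0,0,0],[-0.05,0,0,0,0],[0,0,0,0,0]]}}

```text
time_s: 13.08
position: [0.7829, 0.0331, 0.4385]
tool_rot: [[-1.0, 0.01, 0.027], [0.01, 1.0, 0.0], [-0.027, 0.0, -1.0]]
ft_force: [0.4, -1.4, -0.7]
grip_width: 0.0004
grasp_force: 0.0
```

```bash
python3 -c "
from h import *
s=manip.sense();print(s['q'],s['position'],s['tool_rot'])"
```

```text
[ -5.78093023  45.26390473  10.7131746    0.19616837 122.49006632
 -95.10703724] [0.78291089 0.03311416 0.43850916] [[-9.99589265e-01  9.87777282e-03  2.69022530e-02]
 [ 9.88616820e-03  9.99951115e-01  1.79080172e-04]
 [-2.68991689e-02  4.44966815e-04 -9.99638053e-01]]
```

At the reach limit the arm does lean, fingers forward. I'll keep on gently.

Request:
{"name": "play_rows", "arguments": {"series": [[-0.1,0,0,0,0],[-0.1,0,0,0,0],[-0.1,0,0,0,0],[-0.1,0,0,0,0],[-0.1,0,0,0,0],[-0.1,0,0,0,0],[-0.1,0,0,0,0],[-0.1,0,0,0,0],[0,0,0,0,0],[0,0,0,0,0]]}}

```text
time_s: 13.92
position: [0.8189, 0.0303, 0.4058]
tool_rot: [[-0.998, 0.01, 0.063], [0.01, 1.0, 0.003], [-0.063, 0.003, -0.998]]
ft_force: [-0.4, -0.3, -0.6]
grip_width: 0.0005
grasp_force: 0.0
```

```bash
python3 -c "
from h import *
s=manip.sense();print(s['q'],s['position'],s['tool_rot'])"
```

```text
[ -5.87651784  47.68073153  10.77649574   0.59458467 117.937318
 -94.99794857] [0.81887671 0.03030782 0.40583412] [[-0.99793293  0.01007748  0.06346896]
 [ 0.01026848  0.99994368  0.00268376]
 [-0.06343834  0.00332994 -0.9979802 ]]
```

Request:
{"name": "play_rows", "arguments": {"series": [[-0.1,0,-0.1,0,0],[-0.1,0,-0.1,0,0],[-0.15,0,-0.15,0,0],[-0.15,0,-0.15,0,0],[-0.2,0,-0.2,0,0],[-0.2,0,-0.2,0,0],[-0.2,0,-0.2,0,0],[-0.2,0,-0.2,0,0],[-0.1,0,-0.1,0,0],[0,0,0,0,0]]}}

```text
time_s: 14.75
position: [0.8184, 0.0242, 0.4761]
tool_rot: [[-0.981, 0.009, 0.196], [0.011, 1.0, 0.006], [-0.195, 0.008, -0.981]]
ft_force: [-0.7, 0.4, -0.3]
grip_width: 0.0006
grasp_force: 0.0
```

```bash
python3 -c "
from h import *
s=manip.sense();print(s['q'],s['position'],s['tool_rot'])"
```

```text
[ -6.80903215  42.90877237  10.72310125   1.86858919 115.20017105
 -95.25915352] [0.81839648 0.02420435 0.47605203] [[-0.98065132  0.00945127  0.19553429]
 [ 0.01090633  0.99992026  0.00636614]
 [-0.19545853  0.00837553 -0.9806762 ]]
```

Request:
{"name": "play_rows", "arguments": {"series": [[-0.2,0,-0.15,0,0],[-0.3,0,-0.22,0,0],[-0.3,0,-0.22,0,0],[-0.3,0,-0.22,0,0],[-0.3,0,-0.2,0,0],[-0.3,0,-0.2,0,0],[-0.3,0,-0.18,0,0],[-0.3,0,-0.18,0,0],[-0.3,0,-0.16,0,0],[-0.3,0,-0.14,0,0],[-0.1,0,-0.05,0,0],[0,0,0,0,0]]}}

```text
time_s: 15.75
position: [0.8426, 0.0145, 0.5667]
tool_rot: [[-0.905, 0.007, 0.425], [0.013, 1.0, 0.012], [-0.425, 0.016, -0.905]]
ft_force: [-0.0, -0.0, -0.2]
grip_width: 0.0005
grasp_force: 0.0
```

```bash
python3 -c "
from h import *
s=manip.sense();print(s['q'],s['position'],s['tool_rot'])"
```

```text
[ -8.32302264  37.73983226  10.74782903   4.38361289 106.63287421
 -95.53346788] [0.84258136 0.01446102 0.56665861] [[-0.9051466   0.00695666  0.42504262]
 [ 0.01324145  0.9998423   0.01183385]
 [-0.42489327  0.01633955 -0.90509598]]
```

Request:
{"name": "play_rows", "arguments": {"series": [[-0.2,0,-0.1,0,0],[-0.35,0,-0.16,0,0],[-0.35,0,-0.16,0,0],[-0.35,0,-0.15,0,0],[-0.35,0,-0.14,0,0],[-0.35,0,-0.13,0,0],[-0.35,0,-0.12,0,0],[-0.35,0,-0.11,0,0],[-0.35,0,-0.1,0,0],[-0.3,0,-0.1,0,0],[-0.1,0,-0.05,0,0],[0,0,0,0,0]]}}

```text
time_s: 16.75
position: [0.8703, 0.0063, 0.6624]
tool_rot: [[-0.766, 0.004, 0.643], [0.017, 1.0, 0.014], [-0.643, 0.021, -0.766]]
ft_force: [0.7, 0.1, 0.7]
grip_width: 0.0001
grasp_force: 0.0
```

```bash
python3 -c "
from h import *
s=manip.sense();print(s['q'],s['position'],s['tool_rot'])"
```

```text
[ -9.7361881   33.65765815  10.72120669   7.07857902  96.07241541
 -95.79979607] [0.87029657 0.00633985 0.6624324 ] [[-0.7659021   0.00363704  0.64294692]
 [ 0.01650917  0.99976554  0.01401083]
 [-0.64274522  0.02134545 -0.76578258]]
```

40° lean reached. Now I'll back down in front of the drawer and check that the lean holds.

Request:
{"name": "play_rows", "arguments": {"series": [[0.15,0,0,0,0],[0.3,0.01,-0.01,0,0],[0.385,0.014,-0.01,0,0],[0.385,0.014,-0.01,0,0],[0.385,0.014,-0.01,0,0],[0.385,0.014,-0.01,0,0]]}}

```text
time_s: 17.25
position: [0.7213, 0.0159, 0.542]
tool_rot: [[-0.768, 0.003, 0.64], [0.017, 1.0, 0.015], [-0.64, 0.022, -0.768]]
ft_force: [0.4, 0.2, 0.5]
grip_width: 0.0005
grasp_force: 0.0
```

Request:
{"name": "play_rows", "arguments": {"series": [[0.385,0.014,-0.01,0,0],[0.385,0.014,-0.01,0,0],[0.385,0.014,-0.01,0,0],[0.385,0.014,-0.01,0,0],[0.385,0.014,-0.01,0,0],[0.385,0.014,-0.01,0,0],[0.385,0.014,-0.01,0,0],[0.385,0.014,-0.01,0,0],[0.385,0.014,-0.01,0,0],[0.2,0,0,0,0],[0,0,0,0,0],[0,0,0,0,0]]}}

```text
time_s: 18.25
position: [0.436, 0.0339, 0.3164]
tool_rot: [[-0.767, 0.005, 0.641], [0.017, 1.0, 0.014], [-0.641, 0.022, -0.767]]
ft_force: [1.2, 0.6, 0.7]
grip_width: 0.0005
grasp_force: 0.0
```

```bash
python3 -c "
from h import *
s=manip.sense();print(s['q'],s['position'],s['tool_rot'])"
```

```text
[ -23.24023923  -25.31783802  123.68545803   21.51362387   46.41479429
 -122.50050104] [0.43599375 0.03391765 0.31641257] [[-0.76714688  0.00467144  0.64145448]
 [ 0.01748606  0.99975418  0.01363166]
 [-0.64123311  0.021674   -0.76703998]]
```

Request:
{"name": "play_rows", "arguments": {"series": [[0.13,0,0.15,0,0],[0.22,-0.01,0.27,0,0],[0.22,-0.01,0.27,0,0],[0.22,-0.01,0.27,0,0],[0.1,0,0.12,0,0],[0,0,0,0,0],[0,0,0,0,0]]}}

```text
time_s: 18.83
position: [0.4386, 0.0338, 0.1767]
tool_rot: [[-0.768, 0.004, 0.64], [0.017, 1.0, 0.015], [-0.64, 0.023, -0.768]]
ft_force: [0.1, 0.5, 0.3]
grip_width: 0.0005
grasp_force: 0.0
```

```bash
python3 -c "
from h import *
s=manip.sense();print(s['q'],s['position'],s['tool_rot'])"
```

```text
[ -23.04861861  -13.28680293  139.0758087    43.19089727   22.74474454
 -148.06616392] [0.43860229 0.03383227 0.17674772] [[-0.76812164  0.00354368  0.64029415]
 [ 0.0172371   0.99973672  0.01514529]
 [-0.6400719   0.02267024 -0.76798049]]
```

The lean holds, but joints 3 and 5 are closing on their limits. I'll fit a kinematic model to the readings so far and find out which lean can be held at the drawer front.

```bash
cat > kin.py <<'E'
import numpy as np
from scipy.spatial.transform import Rotation as Ro
from scipy.optimize import least_squares
D=[([52.494,14.817,87.949,0,77.235,-11.62],[.24,.495,.238]),
([-43.994,16.756,85.357,.0104,77.937,-156.217],[.4781,-.3075,.2373]),
([-7.767,17.390,91.945,0,70.352,-97.196],[.5536,.0363,.186]),
([-5.781,45.264,10.713,.196,122.49,-95.107],[.7829,.0331,.4385]),
([-5.877,47.681,10.776,.595,117.937,-94.998],[.8189,.0303,.4058]),
([-6.809,42.909,10.723,1.869,115.2,-95.259],[.8184,.0242,.4761]),
([-9.736,33.658,10.721,7.079,96.072,-95.8],[.8703,.0063,.6624]),
([-23.240,-25.318,123.685,21.514,46.415,-122.5],[.436,.0339,.3164]),
([-23.049,-13.287,139.076,43.191,22.745,-148.066],[.4386,.0338,.1767])]
RL=np.array([[-.76812,.00354,.64029],[.01724,.99974,.01515],[-.64007,.02267,-.76798]])
E=lambda a,t:Ro.from_euler(a,t,degrees=True)
def fk(q,p):
    e,h,a2,c,a3,L,g=p
    A=E('z',q[0]);B=A*E('y',q[1]);C=B*E('y',q[2])*E('z',q[3]);T=C*E('y',q[4])
    x=A.apply([0,e,h])+B.apply([0,0,a2])+(B*E('y',q[2])).apply([c,0,a3])+T.apply([0,0,L])
    return x,(T*E('z',q[5]+g)).as_matrix()
r=least_squares(lambda p:np.concatenate([fk(q,p)[0]-x for q,x in D]+[.1*(fk(D[-1][0],p)[1]-RL).ravel()]),[.11,.3,.35,0,.35,.25,90])
P=r.x
lim=np.array([[-179.9,179.9],[-52.35,119.4],[10.71,147.94],[-69.91,249.91],[12.55,155.21],[-178.61,178.61]])
def ik(x,R,q0):
    f=lambda q:np.concatenate([(fk(q,P)[0]-x)*10,(fk(q,P)[1]-R).ravel()])
    s=least_squares(f,np.clip(q0,lim[:,0]+.2,lim[:,1]-.2),bounds=lim.T)
    return s.x,np.abs(s.fun).max()
E
python3 - <<'E'
from kin import *
print(P.round(4),np.abs(r.fun).max())
for lean in(40,35,30,25,20,15):
  for yaw in(0,):
    t=np.radians(lean);z=np.array([np.sin(t),0,-np.cos(t)]);y=np.array([0,1,0]);R=Ro.from_euler('z',yaw,degrees=True).as_matrix()@np.c_[np.cross(y,z),y,z]
    q=D[-1][0]
    for x in([.438,.034,.15],[.438,.034,.12],[.438,.034,.09],[.438,.034,.07],[.55,.034,.07],[.69,.034,.07]):
        q,e=ik(x,R,q);print(lean,yaw,x,round(e,3),q.round(0)) if x[2]<.11 else 0
E
```

```text
[1.10800e-01 2.21500e-01 5.34500e-01 6.01000e-02 4.25900e-01 3.47800e-01
 8.99994e+01] 0.0003044212596088891
40 0 [0.438, 0.034, 0.09] 0.07 [ -20.    1.  142.   73.   13. -179.]
40 0 [0.438, 0.034, 0.07] 0.105 [ -20.    4.  142.   72.   13. -179.]
40 0 [0.55, 0.034, 0.07] 0.074 [ -16.   14.  130.   76.   13. -179.]
40 0 [0.69, 0.034, 0.07] 0.075 [ -13.   25.  114.   79.   13. -179.]
35 0 [0.438, 0.034, 0.09] 0.013 [ -20.    1.  142.   72.   13. -179.]
35 0 [0.438, 0.034, 0.07] 0.043 [ -20.    4.  142.   72.   13. -179.]
35 0 [0.55, 0.034, 0.07] 0.056 [ -16.   15.  129.   75.   13. -179.]
35 0 [0.69, 0.034, 0.07] 0.016 [  -9.   25.  110.   28.   13. -125.]
30 0 [0.438, 0.034, 0.09] 0.0 [ -17.    1.  138.   38.   14. -142.]
30 0 [0.438, 0.034, 0.07] 0.017 [ -19.    5.  140.   53.   13. -158.]
30 0 [0.55, 0.034, 0.07] 0.007 [ -12.   15.  125.   30.   13. -130.]
30 0 [0.69, 0.034, 0.07] 0.0 [  -9.   26.  107.   14.   18. -111.]
25 0 [0.438, 0.034, 0.09] 0.0 [ -16.    2.  134.   19.   20. -122.]
25 0 [0.438, 0.034, 0.07] 0.0 [ -16.    5.  136.   24.   16. -127.]
25 0 [0.55, 0.034, 0.07] 0.0 [ -11.   15.  121.   14.   19. -114.]
25 0 [0.69, 0.034, 0.07] 0.0 [  -8.   27.  102.    8.   27. -104.]
20 0 [0.438, 0.034, 0.09] 0.0 [ -14.    4.  130.   11.   27. -113.]
20 0 [0.438, 0.034, 0.07] 0.0 [ -14.    6.  131.   12.   23. -115.]
20 0 [0.55, 0.034, 0.07] 0.0 [ -10.   16.  117.    8.   27. -107.]
20 0 [0.69, 0.034, 0.07] 0.0 [  -8.   28.   98.    5.   35. -101.]
15 0 [0.438, 0.034, 0.09] 0.0 [ -13.    6.  126.    6.   34. -107.]
15 0 [0.438, 0.034, 0.07] 0.0 [ -13.    8.  127.    7.   30. -108.]
15 0 [0.55, 0.034, 0.07] 0.0 [ -10.   18.  113.    4.   34. -103.]
15 0 [0.69, 0.034, 0.07] 0.0 [ -7.  30.  93.   3.  43. -99.]
```

Model fits to 0.3 mm. A 30° lean is feasible at the drawer front. Moving to y≈0.11 aligns the arm plane with the push, so the lean can ease off cleanly as I descend.

Request:
{"name": "play_rows", "arguments": {"series": [[0,0.1,0,0,0],[0,0.15,0,0,0],[0,0.15,0,0,0],[0,0.15,0,0,0],[0,0.15,0,0,0],[0,0.06,0,0,0],[0,0,0,0,0],[0,0,0,0,0]]}}

```text
time_s: 19.5
position: [0.4392, 0.1074, 0.1802]
tool_rot: [[-0.766, 0.002, 0.643], [0.015, 1.0, 0.015], [-0.643, 0.021, -0.765]]
ft_force: [-0.2, -0.1, 0.3]
grip_width: 0.0005
grasp_force: 0.0
```

```bash
python3 -c "
from kin import *
from h import *
s=manip.sense();print(np.round(s['q'],1),s['position'],np.round(s['tool_rot'],3).tolist())
for z in(.15,.12,.09,.075,.06):
  for q5 in (13.,16):
    R=least_squares(lambda v:(fk([v[0],v[1],v[2],0,q5,-90-0],P)[0]-[.435,.11,z]),[0,0,138.]).x
    print(z,q5,R.round(1),'lean',180-R[1]-R[2]-q5)
for x in(.55,.68):
    R=least_squares(lambda v:(fk([v[0],v[1],v[2],0,14,-90-0],P)[0]-[x,.11,.065]),[0,0,138.]).x
    print(x,R.round(1),'lean',180-R[1]-R[2]-14)
"
```

```text
[  -2.3  -10.4  136.7    9.9   13.8 -100.5] [0.43923197 0.10741851 0.18018093] [[-0.766, 0.002, 0.643], [0.015, 1.0, 0.015], [-0.643, 0.021, -0.765]]
0.15 13.0 [-1.000e-01 -5.900e+00  1.366e+02] lean 36.355434060565386
0.15 16 [-1.000e-01 -5.700e+00  1.352e+02] lean 34.568188175583145
0.12 13.0 [-1.000e-01 -1.300e+00  1.359e+02] lean 32.35329255447928
0.12 16 [-1.000e-01 -1.100e+00  1.345e+02] lean 30.56915752948325
0.09 13.0 [-1.000e-01  3.500e+00  1.351e+02] lean 28.421713434202275
0.09 16 [-1.000e-01  3.700e+00  1.337e+02] lean 26.641529679622863
0.075 13.0 [-1.000e-01  5.900e+00  1.346e+02] lean 26.49593699593754
0.075 16 [-1.000e-01  6.100e+00  1.332e+02] lean 24.717991637623157
0.06 13.0 [-1.00e-01  8.40e+00  1.34e+02] lean 24.60346086278102
0.06 16 [-1.000e-01  8.600e+00  1.326e+02] lean 22.827900478175962
0.55 [-1.000e-01  1.670e+01  1.219e+02] lean 27.345163095230603
0.68 [-1.000e-01  2.610e+01  1.083e+02] lean 31.658800041395565
```

Request:
{"name": "play_rows", "arguments": {"series": [[0.06,0,0.08,0,0],[0.06,0,0.08,0,0],[0.06,0,0.08,0,0],[0.06,0,0.08,0,0],[0,0,0,0,0],[0,0,0,0,0]]}}

```text
time_s: 20.0
position: [0.4363, 0.0998, 0.1592]
tool_rot: [[-0.782, -0.001, 0.623], [0.018, 1.0, 0.024], [-0.623, 0.03, -0.782]]
ft_force: [0.9, 0.4, 0.1]
grip_width: 0.0003
grasp_force: 0.0
```

```bash
cat > st.py <<'E'
from h import *
s=manip.sense();R=np.array(s['tool_rot']);print(np.round(s['q'],1),np.round(s['position'],4),'z',R[:,2].round(3),'lean',np.degrees(np.arcsin(R[0,2])).round(1),'tip',(s['position']+.019*R[:,2]).round(4))
E
python3 st.py
```

```text
[  -5.2   -8.4  138.3   21.6   12.6 -114.1] [0.4363 0.0998 0.1592] z [ 0.623  0.024 -0.782] lean 38.5 tip [0.4481 0.1003 0.1443]
```

Request:
{"name": "play_rows", "arguments": {"series": [[0,0.1,0,0,0],[0,0.15,0,0,0],[0.05,0.05,0.08,0,0],[0.05,0.03,0.08,0,0],[0.05,0.03,0.08,0,0],[0.05,0.03,0.08,0,0],[0,0,0,0,0],[0,0,0,0,0]]}}

```text
time_s: 20.67
position: [0.4361, 0.1351, 0.1505]
tool_rot: [[-0.804, -0.004, 0.595], [0.015, 1.0, 0.027], [-0.595, 0.031, -0.803]]
ft_force: [0.1, 0.4, 1.2]
grip_width: 0.0003
grasp_force: 0.0
```

```bash
python3 st.py
```

```text
[  3.6  -4.9 135.8  -2.8  12.6 -83.5] [0.4361 0.1351 0.1505] z [ 0.595  0.027 -0.803] lean 36.5 tip [0.4474 0.1356 0.1353]
```

Request:
{"name": "play_rows", "arguments": {"series": [[0.12,-0.02,0.16,0,0],[0.12,-0.02,0.16,0,0],[0.12,-0.02,0.16,0,0],[0.12,-0.02,0.16,0,0],[0.12,-0.02,0.16,0,0],[0,0,0,0,0],[0,0,0,0,0]]}}

```text
time_s: 21.25
position: [0.429, 0.1257, 0.1147]
tool_rot: [[-0.849, -0.001, 0.528], [0.014, 1.0, 0.026], [-0.528, 0.029, -0.849]]
ft_force: [-0.9, 0.3, 0.3]
grip_width: 0.0003
grasp_force: 0.0
```

```bash
python3 st.py
```

```text
[  1.4  -0.8 136.3   3.4  12.6 -91.3] [0.429  0.1257 0.1147] z [ 0.528  0.026 -0.849] lean 31.9 tip [0.439  0.1262 0.0986]
```

Request:
{"name": "play_rows", "arguments": {"series": [[0.02,0,0.18,0,0],[0.03,0,0.18,0,0],[0.03,0,0.12,0,0],[0,0,0,0,0],[0,0,0,0,0]]}}

```text
time_s: 21.67
position: [0.4481, 0.1267, 0.0986]
tool_rot: [[-0.867, -0.003, 0.498], [0.012, 1.0, 0.027], [-0.498, 0.03, -0.867]]
ft_force: [-1.0, -0.4, 1.0]
grip_width: 0.0003
grasp_force: 0.0
```

```bash
python3 st.py
```

```text
[  1.3   3.7 133.8   4.2  12.6 -92.2] [0.4481 0.1267 0.0986] z [ 0.498  0.027 -0.867] lean 29.8 tip [0.4576 0.1272 0.0821]
```

Request:
{"name": "play_rows", "arguments": {"series": [[-0.03,0,0.02,0,0],[-0.04,0,0.025,0,0],[-0.06,0,0.035,0,0],[-0.08,0,0.045,0,0],[-0.085,0,0.05,0,0],[-0.085,0,0.05,0,0],[-0.085,0,0.05,0,0],[-0.085,0,0.05,0,0],[-0.06,0,0.035,0,0],[-0.03,0,0.02,0,0],[0,0,0,0,0]]}}

```text
time_s: 22.58
position: [0.5242, 0.1269, 0.098]
tool_rot: [[-0.866, -0.003, 0.499], [0.012, 1.0, 0.027], [-0.499, 0.03, -0.866]]
ft_force: [0.5, -0.2, 0.6]
grip_width: 0.0006
grasp_force: 0.0
```

```bash
python3 st.py; python3 - <<'E'
from h import *
for c in('top','scene'):
    p,d=manip.read_camera(c);W=world(c,d);save(p,c+'2.png');z=W[...,2]
    m=(z>.086)&(z<.1)&(abs(W[...,1]+.02)<.07)&(W[...,0]>.45)&(W[...,0]<.62);print(c,m.sum(),np.percentile(W[m][:,0],[5,50,95]).round(4) if m.any() else '')
a=cv2.imread('pics/top2.png')[90:290,150:400];b=cv2.imread('pics/scene2.png')[50:250,180:430]
cv2.imwrite('pics/c2.png',cv2.resize(np.hstack([a,b]),(800,320)))
E
```

```text
[  1.1  10.7 125.2   4.2  14.2 -92.4] [0.5242 0.1269 0.098 ] z [ 0.499  0.027 -0.866] lean 30.0 tip [0.5337 0.1275 0.0816]
top 346 [0.5387 0.5448 0.5523]
scene 24 [0.5445 0.5528 0.5575]
```

View pics/c2.png

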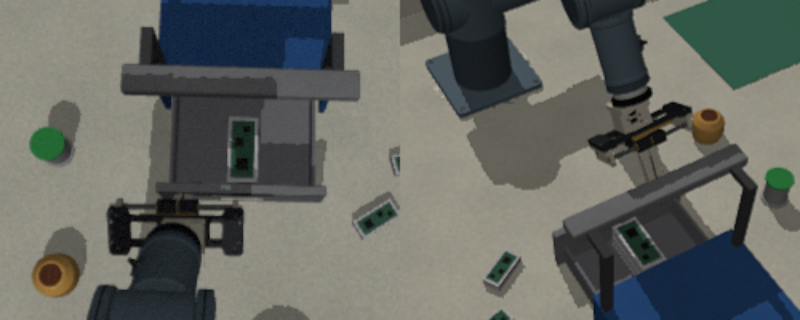

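Pushing works: the drawer front is now at about x = 0.537, with the board still on the pile and the lamp clear. Continuing, while lowering the fingertips a little.

Request:
{"name": "play_rows", "arguments": {"series": [[-0.04,0,0.03,0,0],[-0.07,0,0.06,0,0],[-0.07,0,0.08,0,0],[-0.07,0,0.08,0,0],[-0.07,0,0.08,0,0],[-0.07,0,0.08,0,0],[-0.07,0,0.08,0,0],[-0.07,0,0.08,0,0],[-0.085,0,0.05,0,0],[-0.06,0,0.035,0,0],[-0.03,0,0.02,0,0],[0,0,0,0,0]]}}

```text
time_s: 23.68
position: [0.6187, 0.1278, 0.0745]
tool_rot: [[-0.867, -0.003, 0.499], [0.012, 1.0, 0.027], [-0.499, 0.03, -0.866]]
ft_force: [0.2, 0.2, -0.7]
grip_width: 0.0005
grasp_force: 0.0
```

```bash
python3 st.py; python3 - <<'E'
from h import *
p,d=manip.read_camera('scene');save(p,'s3.png')
b=cv2.imread('pics/s3.png')[60:260,230:480];cv2.imwrite('pics/c3.png',cv2.resize(b,(750,600)))
E
```

```text
[  1.   20.9 114.5   4.3  14.7 -92.6] [0.6187 0.1278 0.0745] z [ 0.499  0.027 -0.866] lean 29.9 tip [0.6282 0.1284 0.0581]
```

View pics/c3.png

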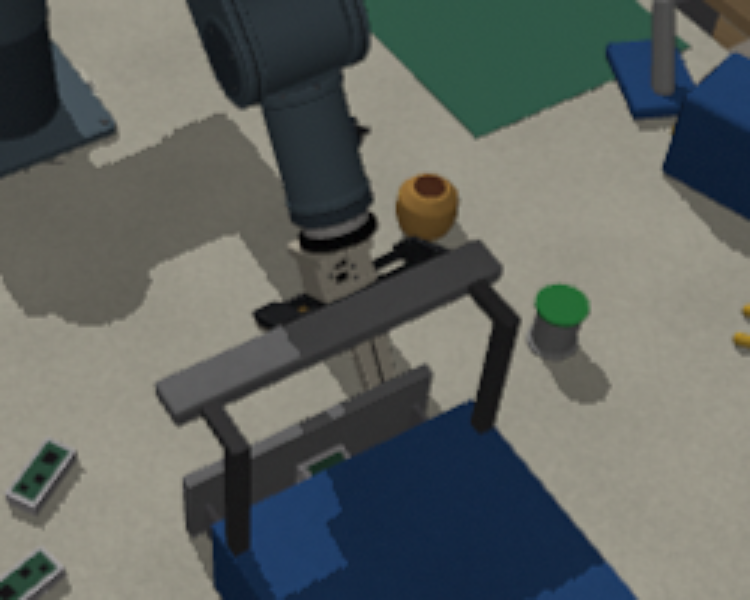

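Request:
{"name": "play_rows", "arguments": {"series": [[-0.03,0,0.03,0,0],[-0.05,0,0.045,0,0],[-0.05,0,0.045,0,0],[-0.05,0,0.04,0,0],[-0.05,0,0.03,0,0],[-0.05,0,0.03,0,0],[-0.04,0,0.025,0,0],[0,0,0,0,0]]}}

```text
time_s: 24.4
position: [0.659, 0.1281, 0.0694]
tool_rot: [[-0.866, -0.003, 0.5], [0.012, 1.0, 0.027], [-0.499, 0.03, -0.866]]
ft_force: [-0.1, 0.7, -0.6]
grip_width: 0.0004
grasp_force: 0.0
```

```bash
python3 st.py
```

```text
[  0.9  24.4 109.3   3.9  16.3 -92.3] [0.659  0.1281 0.0694] z [ 0.5    0.027 -0.866] lean 30.0 tip [0.6685 0.1286 0.0529]
```

Request:
{"name": "play_rows", "arguments": {"series": [[-0.03,0,0.018,0,0],[-0.03,0,0.018,0,0],[-0.03,0,0.018,0,0]]}}

```text
time_s: 24.65
position: [0.6649, 0.1285, 0.0677]
tool_rot: [[-0.87, -0.004, 0.493], [0.012, 1.0, 0.028], [-0.493, 0.03, -0.87]]
ft_force: [-18.8, -2.9, 13.4]
grip_width: 0.0001
grasp_force: 9.6
```

Request:
{"name": "play_rows", "arguments": {"series": [[-0.03,0,0.018,0,0],[-0.02,0,0.012,0,0],[0,0,0,0,0]]}}

```text
time_s: 24.9
position: [0.672, 0.1284, 0.0678]
tool_rot: [[-0.869, -0.003, 0.495], [0.012, 1.0, 0.028], [-0.495, 0.03, -0.869]]
ft_force: [-4.8, -0.6, 0.6]
grip_width: 0.0002
grasp_force: 2.3
```

```bash
python3 st.py; python3 - <<'E'
from h import *
p,d=manip.read_camera('top');W=world('top',d);z=W[...,2];save(p,'t4.png')
m=(z>.084)&(z<.1)&(abs(W[...,1]+.02)<.07)&(W[...,0]>.55)&(W[...,0]<.75);print(m.sum(),np.percentile(W[m][:,0],[5,50,95]).round(4) if m.any() else '')
E
```

```text
[  0.9  25.6 107.3   3.8  17.5 -92.1] [0.672  0.1284 0.0678] z [ 0.495  0.028 -0.869] lean 29.7 tip [0.6814 0.129  0.0513]
247 [0.684  0.6876 0.6934]
```

Past the detent's peak. A few millimetres more.

Request:
{"name": "play_rows", "arguments": {"series": [[-0.02,0,0.012,0,0],[-0.02,0,0.012,0,0],[0,0,0,0,0]]}}

```text
time_s: 25.2
position: [0.6774, 0.1284, 0.0679]
tool_rot: [[-0.868, -0.003, 0.496], [0.012, 1.0, 0.028], [-0.496, 0.03, -0.868]]
ft_force: [-2.8, -0.7, -0.4]
grip_width: 0.0005
grasp_force: 1.2
```

Request:
{"name": "play_rows", "arguments": {"series": [[-0.02,0,0.012,0,0],[-0.02,0,0.012,0,0],[0,0,0,0,0],[0,0,0,0,0]]}}

```text
time_s: 25.53
position: [0.6832, 0.1283, 0.0684]
tool_rot: [[-0.867, -0.003, 0.498], [0.012, 1.0, 0.027], [-0.498, 0.03, -0.867]]
ft_force: [-0.8, -0.2, -0.2]
grip_width: 0.0005
grasp_force: 0.4
```

```bash
python3 st.py; python3 - <<'E'
from h import *
p,d=manip.read_camera('top');W=world('top',d);z=W[...,2];save(p,'t5.png')
m=(z>.084)&(z<.1)&(abs(W[...,1]+.02)<.07)&(W[...,0]>.55)&(W[...,0]<.75);print(m.sum(),np.percentile(W[m][:,0],[5,50,95]).round(4) if m.any() else '')
E
```

```text
[  0.9  26.3 105.9   3.7  17.9 -92. ] [0.6832 0.1283 0.0684] z [ 0.498  0.027 -0.867] lean 29.9 tip [0.6927 0.1289 0.0519]
19 [0.6951 0.6957 0.6964]
```

Request:
{"name": "play_rows", "arguments": {"series": [[-0.02,0,0.012,0,0],[0,0,0,0,0],[0,0,0,0,0]]}}

```text
time_s: 25.83
position: [0.6861, 0.1283, 0.0689]
tool_rot: [[-0.866, -0.003, 0.499], [0.012, 1.0, 0.027], [-0.499, 0.03, -0.866]]
ft_force: [-0.8, 0.3, -0.8]
grip_width: -0.0
grasp_force: 0.1
```

Request:
{"name": "play_rows", "arguments": {"series": [[-0.02,0,0.012,0,0],[0,0,0,0,0],[0,0,0,0,0]]}}

```text
time_s: 26.08
position: [0.6871, 0.1284, 0.0685]
tool_rot: [[-0.868, -0.003, 0.497], [0.012, 1.0, 0.028], [-0.497, 0.03, -0.867]]
ft_force: [-5.8, -0.8, 4.4]
grip_width: 0.0003
grasp_force: 2.9
```

The tip now meets a hard stop with the face at about 0.701, which is the unit's front. Backing off.

Request:
{"name": "play_rows", "arguments": {"series": [[0.03,0,-0.018,0,0],[0.08,0,-0.045,0,0],[0.17,0,-0.1,0,0],[0.26,0,-0.15,0,0],[0.26,0,-0.15,0,0],[0.26,0,-0.15,0,0],[0.26,0,-0.15,0,0],[0.17,0,-0.1,0,0],[0.08,0,-0.05,0,0],[0,0,0,0,0],[0,0,0,0,0]]}}

```text
time_s: 27.0
position: [0.5102, 0.1282, 0.0823]
tool_rot: [[-0.875, -0.003, 0.484], [0.012, 1.0, 0.027], [-0.484, 0.03, -0.874]]
ft_force: [0.6, 0.4, 0.8]
grip_width: 0.0002
grasp_force: 0.0
```

```bash
python3 st.py; python3 - <<'E'
from h import *
p,d=manip.read_camera('top');W=world('top',d);z=W[...,2];save(p,'t6.png')
for n,(x,y) in dict(cleaner=(.413,.324),spool=(.613,.349),bottle=(.624,-.366)).items():
    m=(z>.03)&(np.hypot(W[...,0]-x,W[...,1]-y)<.06);print(n,np.median(W[m][:,:2],0).round(3))
p,d=manip.read_camera('scene');save(p,'s6.png')
a=cv2.imread('pics/t6.png')[90:290,150:400];b=cv2.imread('pics/s6.png')[60:260,230:480]
cv2.imwrite('pics/c6.png',cv2.resize(np.hstack([a,b]),(800,320)))
print(manip.sense()['time_s'])
E
```

```text
[  1.3  11.6 126.9   4.3  12.5 -92.4] [0.5102 0.1282 0.0823] z [ 0.484  0.027 -0.874] lean 29.0 tip [0.5194 0.1287 0.0656]
cleaner [0.41 0.33]
spool [0.622 0.354]
bottle [ 0.622 -0.373]
27.1
```

View pics/c6.png

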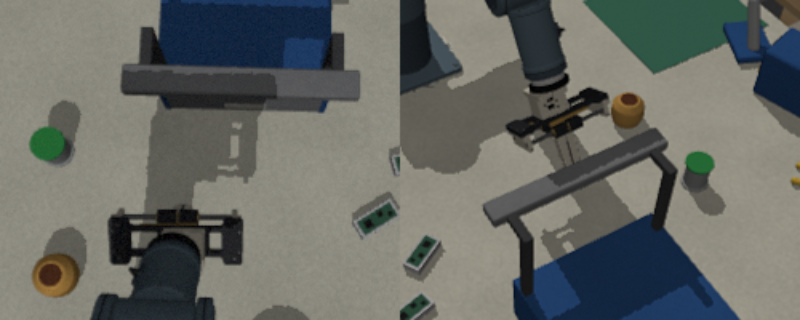

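The drawer front is flush under the lamp bar, the bystanders haven't moved and the gripper is clear.

```bash
python3 -c "
from workcell import manip
print(manip.finish_job())"
```

```text
the job is handed in; nothing more can be done
None
```

I set the board flat and square on the pile, within about 1 mm of its middle, and pushed the drawer in past its detent to the end stop. The lamp bar and bystanders looked untouched, and I handed the job in at about 27 s; no verdict was returned.

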